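# Unclamp the small board and show its solder side to the inspection camera

## Robot

A 6-joint arm with a two-finger parallel gripper is mounted at the origin on a cart in front of the work surface, level with it; the furniture and walls round the work are solid. World frame = base frame: x ahead of the robot, y to its left, z up, the work surface at z = 0. Lengths are in mm, angles in rad, forces in N, time in s.
With the tool pointing down it reaches from about 250 to 850 mm from the base axis. Payload 12.5 kg.
Tool frame: the origin (TCP) lies midway between the tips of the shut fingers; the grasp point (between the pads) lies 19 mm behind it; z points along the fingers, y is the line along which they close (so a half turn about z gives the same grasp; the last joint's range is limited). The gripper opens to 93 mm and grips with 3 to 60 N. Pads are 15 mm wide; open, the fingers measure 128 mm over their backs; the gripper's body (75 mm by 188 mm) begins 65 mm behind the grasp point.
Start: joints at [-1.226, 0.351, 1.652, -0, 1.139, -0.085], TCP at [229.196, -499.954, 218.633] pointing down, gripper open.
Joint ranges: [-2.75, 2.75], [-0.79, 2.1], [0.01, 2.65], [-1.57, 4.71], [0.07, 3.14], [-2.87, 2.87]. Speed limits (rad/s): [2.22, 2.22, 2.79, 3.14, 3.14, 3.14].

## Interface

Orientations are given as a unit quaternion [x, y, z, w].
In Python, from rig import sense, read_camera, job_done gives the robot as it stands.
- The arm moves only by the shell command python3 -m crank 'ROWS' [FORCE]. ROWS is JSON, a list that holds one entry, the list of rows, each a list of 7 numbers: the shift along the tool's x, y, z in mm, then the turn, a rotation vector about the tool's x, y, z in degrees, then the finger opening in mm, from 0 to 93. In form: [[[dx, dy, dz, rx, ry, rz, hand], ...]]. A call has exactly 8 rows; each row is the pose to reach, as a shift and turn from the pose commanded when the call began, along the tool's axes at that moment; what a row does not reach only later rows make up. A row lasts 1/10 s, in which the tool goes at most 50 mm and 8.59 degrees, less where a joint would pass 70% of its speed; a pose out of reach is approached as far as the arm can. A call with a gripper value outside its range is refused whole. The fingers move at their own pace and stop on an object; FORCE is the grip in N (left out, the last holds). Time passes only in rows, so rows that repeat a pose let the fingers close, or fill a call up. It gives the time, the measured TCP pose, the force, the opening and the grip force at its end, in the units of the state.
- sense(): the state, without advancing time (a new reading comes with each control period).
- read_camera(name): name is "side" or "top"; returns a dict with "img" (480x640x3 uint8, red, green, blue), "fx", "fy", "cx", "cy" (pixels), "xyz" and "attitude" of the camera in the world. Camera axes: x right, y down, z forward; pixel columns grow to the right and rows downward; lengths in mm; the calibration is good to about 2 mm. A picture is of the moment at which its call begins. There is no depth.
- job_done(): hands the job in; it is judged then, once.
The state is a dict: "time_s": time; "joints": joint angles; "joint_velocities": joint speeds; "joint_efforts": joint torques, N m; "tool_pos": TCP position; "tcp_rot": TCP orientation; "wrist_force": force on the tool from outside, world axes, zero at the start; "ft_torque": the same for the moment, N m; "gripper_width": finger opening in mm; "grasp_force": force on a finger pad.
Only numpy, scipy, OpenCV 4.12 (cv2) and the standard library are available. Lean on these libraries where they do the work, as an engineer would, in place of code of your own. Each camera call takes 0.05 s, during which the arm holds its last target. There are 200 camera calls.

## Task

The smaller of the two circuit boards has finished its test: swing the hold-down of its nest aside, lift the board out by its two long edges and hold it over the lens of the inspection camera for the solder-joint picture. The underside must face the lens squarely, centred over it and 100 mm from the rim of the lens barrel, with the long edges of the board parallel to the camera's two light bars. Finish while still holding the board there, motionless, in the gripper; leave the other board clamped in its nest and do not touch the camera.

Things in the scene. Friction and masses are not known exactly. Their poses are not given: they have to be found in the camera images.
- small_board: THE BOARD TO SHOW: green circuit board, 46 x 70 mm, two cream connectors along one long edge. Origin: centre of its flat underside (solder side); x across its 46 mm width (connectors at -x), y along its length, z up, component side. Solid 45 (x, -22 to +23) x 70 x 8 mm high, connectors to 11 mm; 45 g. Grasp across x at mid-length, fingertips a few mm below the underside; lifts straight up
- small_nest: fixed test nest of the small board: base plate 105 x 142 mm, 12 mm high, black corner locators that seat the board's underside at 30 mm and rise 5 mm round it (1.5 mm play). Origin on the bench under the board's middle, axes as the seated board's. Long sides open for the fingers over y -24 to +24 mm, 18 mm deep below the board; grey probe block 11 mm either side of the middle, 6 mm below the board
- small_holddown (a joint): swing angle of the small nest's hold-down, rad: 0 = closed, steel strap along -y over the board's connectors (starts at 0 to 0.08); grows counterclockwise seen from above: the knob goes from the nest's -y end round through +x, away from the robot; stop at 1.75. Board free above about 1.2. Light friction (0.5 N at the knob), stays where left
- small_holddown_knob (a point): middle of the upright round black knob, 16 mm diameter, at the free end of the small nest's hold-down strap, 70 mm above the bench; the knob spans 9 mm below to 12 mm above this point, the top of the 14 mm wide strap is 15 mm below it
- small_holddown_pivot (a point): on the upright pivot axis of the small nest's hold-down; the knob runs round it on a radius of 109 mm
- large_board: THE OTHER BOARD, to be left alone: green circuit board, 64 x 85 mm, in the other nest under its own hold-down. Origin at the centre of its underside, axes as the small board's.
- large_nest: fixed test nest of the large board, of the same make: base plate 122 x 156 mm, origin on the bench under the middle of its board, seat 30 mm up, its hold-down's knob top 83 mm high. Leave it alone.
- large_holddown (a joint): swing angle of the large nest's hold-down, rad, 0 = closed (may start up to 0.08); leave it
- lens (a point): centre of the front rim of the inspection camera's black lens barrel (38 mm diameter), about 149 mm above the bench. Axes: z is the optical axis, out of the lens, up and leaning 30 degrees from vertical toward the side of the robot; y is level and runs along the two black light bars (110 mm long, at x = +-36 mm beside the lens, faces 15 mm behind the rim); x is square to both.
- inspection_camera: fixed stand of the camera: base plate 100 x 110 mm on the bench, origin at the centre of its underside, z up; the camera head in its yoke leans toward this body's -x. Nothing of it is higher than 165 mm.
- microscope: stereo microscope standing at the left of the bench, fixed, about 350 x 180 mm in plan and 410 mm high, origin about the middle of its foot: an obstacle to keep clear of; an arm that starts beside it should draw back toward its own base before turning to the work. Behind it, over the left rear of the bench, a fixed black lamp head hangs 0.45 to 0.7 m above the bench
Things that resemble listed ones, but are neither listed nor needed, are in the scene too. What is shaped like the small_board but black or purple is not meant.

How it is judged:
By the outcome, as a careful person would: the job done as asked, in the order asked, and still so for the second after the job is handed in, while the arm keeps its last pose, push and grip.
It also fails if it takes over 54 s, if anything falls off the work surface, if the arm or the gripper's body presses on something with over 40 N, if the wrist force passes 120 N, or if a joint passes its speed limit or range.

## Working session

There is one attempt and no reset: what is moved stays moved. The work goes in short steps, Python scripts to look and compute and a shell command to move; the robot and the scene stay as the last step left them, time stands still between calls to the robot, and variables do not carry over. Pictures are saved under pics/ and viewed, at most 10 in all, crops included, and the job is handed in when it is done.

```bash
ls; mkdir -p pics; python3 - <<'E'
from rig import *
import cv2
print(sense())
for n in("top","side"):
    c=read_camera(n); cv2.imwrite(f"pics/{n}0.png",c["img"][:,:,::-1]); print(n,{k:v for k,v in c.items() if k!="img"})
E
```

```text
pics
{'time_s': 0.0, 'joints': array([-1.22560687e+00,  3.51219042e-01,  1.65243661e+00,  1.45292950e-05,
        1.13910642e+00, -8.45963363e-02]), 'joint_velocities': array([ 0.00041656,  0.00062931, -0.00014778,  0.00079481, -0.00070143,
       -0.00187297]), 'joint_efforts': array([-2.41802212e-03, -4.97334623e+01, -2.85261798e+01,  6.97402772e-02,
        2.56173138e-02, -1.09848081e-04]), 'tool_pos': array([ 229.0805928 , -499.63441938,  218.10609089]), 'tcp_rot': array([ 9.76999721e-01,  2.13239779e-01, -6.94297311e-05, -5.80610038e-04]), 'wrist_force': array([ 0.12384805,  0.37006576, -0.02033891]), 'ft_torque': array([ 0.03988247, -0.02991599,  0.07788254]), 'grasp_force': 0.0, 'gripper_width': 92.90316246591098}
top {'fx': 536.312007235798, 'fy': 536.312007235798, 'cx': 323.57303444648977, 'cy': 238.09537543927314, 'xyz': array([ 406.01409671,   98.73468415, 1444.13370525]), 'attitude': array([-0.70612482,  0.7068531 , -0.02428389,  0.03401076])}
side {'fx': 577.5932066490612, 'fy': 577.5932066490612, 'cx': 325.0185063296804, 'cy': 236.99724546430946, 'xyz': array([  384.56848902, -1264.62724015,   884.09116698]), 'attitude': array([ 0.86111891, -0.03574415,  0.03086219, -0.5062056 ])}
```

View pics/top0.png

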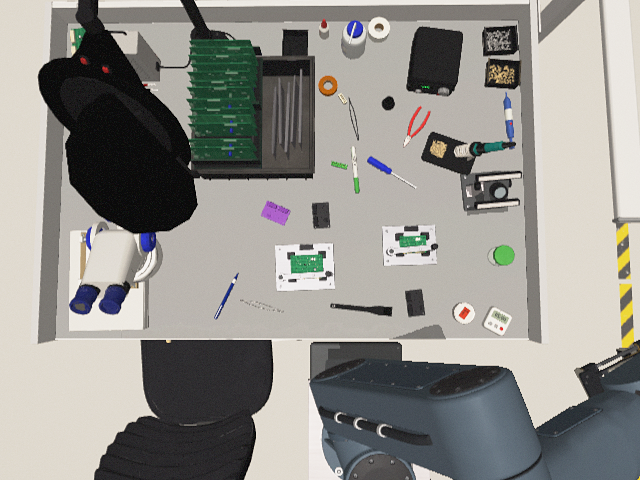

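View pics/side0.png

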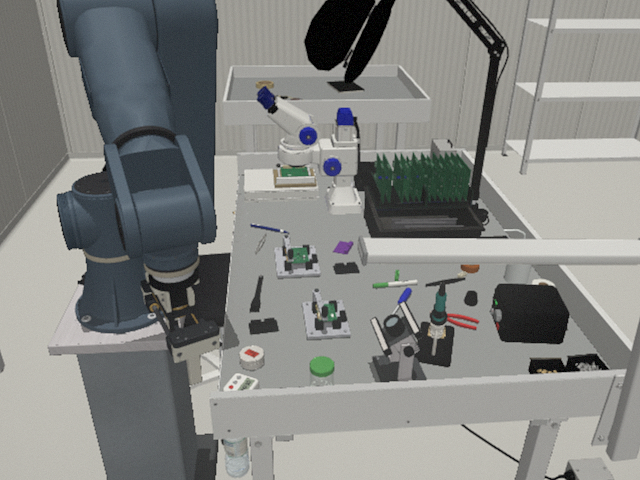

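The top view shows two nests at about (410,245) and (305,266). The inspection camera is at (491,191), a purple look-alike at (276,212), black ones at (320,214) and (415,303), and the microscope and lamp at the left. The side view shows the same nests at (327,318) and (297,260), with the camera at (397,335). Next, one close crop of these.

```bash
cat > h.py <<'E'
import numpy as np,cv2
from scipy.spatial.transform import Rotation as R
from rig import *
def ray(c,u,v):
    d=R.from_quat(c["attitude"]).apply([(u-c["cx"])/c["fx"],(v-c["cy"])/c["fy"],1]); return np.array(c["xyz"]),d
def plane(c,u,v,z):
    o,d=ray(c,u,v); return o+d*(z-o[2])/d[2]
def pix(c,p):
    q=R.from_quat(c["attitude"]).inv().apply(np.array(p)-c["xyz"]); return np.array([c["cx"]+c["fx"]*q[0]/q[2],c["cy"]+c["fy"]*q[1]/q[2]])
def tri(a,b):
    (o1,d1),(o2,d2)=a,b; A=np.c_[d1,-d2]; s=np.linalg.lstsq(A,o2-o1,rcond=None)[0]
    p,q=o1+s[0]*d1,o2+s[1]*d2; return (p+q)/2,np.linalg.norm(p-q)
E
python3 - <<'E'
from h import *
t=cv2.imread("pics/top0.png");s=cv2.imread("pics/side0.png")
k=lambda im,x,y,w,h:cv2.resize(im[y:y+h,x:x+w],(400,300),interpolation=cv2.INTER_CUBIC)
cv2.imwrite("pics/c1.png",np.vstack([np.hstack([k(t,370,215,80,60),k(t,265,237,80,60)]),np.hstack([k(t,452,160,80,60),k(s,290,280,80,60)])]))
c=read_camera("top")
for n,u,v,z in[("n1",411,244,30),("n2",306,266,30),("cam",491,191,100),("n1 w",383,244,12),("n1 e",438,244,12)]: print(n,plane(c,u,v,z).round())
E
```

```text
n1 [ 507. -112.   30.]
n2 [449. 165.  30.]
cam [ 636. -305.  100.]
n1 w [508. -40.  12.]
n1 e [ 508. -187.   12.]
```

View pics/c1.png

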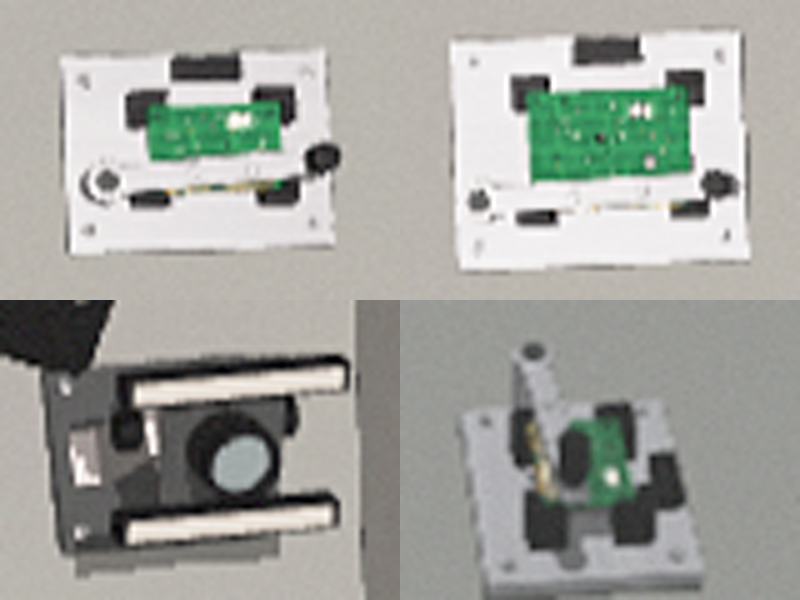

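Candidates: a green board at top (411,244), a larger green board at (306,266), a purple one at (276,212), and black ones at (320,214) and (415,303). I choose (411,244): it is green and clearly the smaller, its strap runs along the robot side, and its knob is at the right end (crop (322,157), about pixel (434,246)). The lens disc is at about (500,192), between bars running roughly along image x.

```bash
python3 - <<'E'
from h import *
T=read_camera("top");S=read_camera("side")
def comps(c,box,m,minA):
    x,y,w,h=box; k=np.zeros(m.shape,np.uint8);k[y:y+h,x:x+w]=m[y:y+h,x:x+w]
    cs,_=cv2.findContours(k,cv2.RETR_EXTERNAL,cv2.CHAIN_APPROX_NONE)
    return [q for q in cs if cv2.contourArea(q)>minA]
def f(c): return c["img"].astype(int)
t=f(T);s=f(S)
white=lambda i,th:((i.min(2)>th)&(i.max(2)-i.min(2)<25)).astype(np.uint8)
def quad(c,hull,z):
    P=np.array([plane(c,*p,z)[:2] for p in hull.reshape(-1,2).astype(float)],np.float32)
    (x,y),(w,h),a=cv2.minAreaRect(P); return np.round([x,y,w,h,a],1)
m=white(t,205)
for b in [(375,218,72,55),(268,238,75,58)]:
    q=cv2.convexHull(np.vstack(comps(T,b,m,15))); print("top plate",quad(T,q,12),quad(T,q,6),cv2.boundingRect(q))
g=((t[:,:,1]>t[:,:,0]+30)&(t[:,:,1]>t[:,:,2]+15)).astype(np.uint8)
for b in [(375,218,72,55),(268,238,75,58)]:
    q=cv2.convexHull(np.vstack(comps(T,b,g,10))); print("green",quad(T,q,32),cv2.boundingRect(q))
print("top bright bench",t[225,360],"plate",t[228,390], "side plate",s[330,345],s[300,360])
# bars
q=comps(T,(455,165,75,55),m,25)
for z in q:
    (x,y),wh,a=cv2.minAreaRect(z); print("bar",x,y,wh,a)
i=t[160:220,452:532]; lens=((abs(i[:,:,2]-i[:,:,0])<40)&(i.min(2)>120)&(i[:,:,2]>i[:,:,0]+5)).astype(np.uint8)
for z in comps(T,(0,0,80,60),lens,20): print("lens",cv2.minAreaRect(z),cv2.contourArea(z))
for im,n,b in[(S,"s",(290,270,80,75)),(T,"t",(375,218,72,55))]:
    x,y,w,h=b; k=im["img"][y:y+h,x:x+w,::-1]; cv2.imwrite(f"pics/k_{n}.png",cv2.resize(k,None,fx=5.0,fy=5.0,interpolation=cv2.INTER_NEAREST))
a=cv2.imread("pics/k_s.png");b=cv2.imread("pics/k_t.png"); k=S["img"][300:390,355:435,::-1]
k=cv2.resize(k,(400,450),interpolation=cv2.INTER_NEAREST)
cv2.imwrite("pics/c2.png",np.hstack([cv2.copyMakeBorder(a,0,450-a.shape[0],0,0,0) if a.shape[0]<450 else a,k]))
E
```

```text
top plate [ 506.3 -109.8  105.   140.5    1.7] [ 506.7 -110.7  105.4  141.1    1.7] (382, 225, 55, 41)
top plate [448.5 170.  122.6 154.5   2.3] [448.6 170.3 123.1 155.2   2.3] (275, 243, 60, 48)
green [ 515.7 -115.3   27.6   69.5    2.8] (399, 235, 27, 12)
green [455.9 164.1  47.4  85.1   2.1] (290, 254, 33, 20)
top bright bench [184 180 174] plate [229 226 227] side plate [153 155 157] [152 153 150]
bar 497.4869384765625 204.34896850585938 (2.2523698806762695, 39.286529541015625) 85.03025817871094
bar 499.0281677246094 176.8236541748047 (2.425629138946533, 40.28276824951172) 85.03025817871094
lens ((47.5, 32.5), (9.0, 9.0), 90.0) 64.5
```

View pics/c2.png

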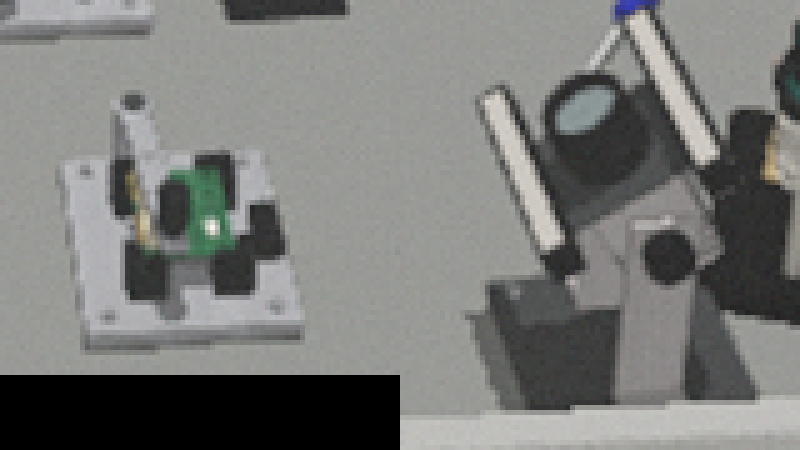

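The crop shows the small nest from the side, with the knob at side pixel (325,311), the pivot top at (317,290), the lens glass at (392,322), and the two bright bars. Now I triangulate.

```bash
python3 - <<'E'
from h import *
T=read_camera("top");S=read_camera("side")
# predict nest plate corners in side view
for a in (1.7,):
  Rm=R.from_euler('z',a,degrees=True).as_matrix()
  for dx,dy in((-52.5,71),(52.5,71),(52.5,-71),(-52.5,-71)):
    print("pred",pix(S,Rm@[dx,dy,0]+[506.3,-109.8,12]).round(1))
print("obs (302.4,302)(342.4,300)(350.4,335)(307,337.6)")
for n,(a,b) in dict(knob=((434.4,246.4),(324.8,311)),pivot=((391,251.2),(316.6,290)),glass=((499.5,192.5),(392,321.6))).items():
    print(n,tri(ray(T,*a),ray(S,*b)))
print("knob on top plane 82",plane(T,434.4,246.4,82), "side mid70",plane(S,324.8,311,70))
def bars(c,box,th):
    i=c["img"].astype(int);x,y,w,h=box;k=np.zeros((480,640),np.uint8);k[y:y+h,x:x+w]=((i.min(2)>th)[y:y+h,x:x+w])
    cs,_=cv2.findContours(k,cv2.RETR_EXTERNAL,cv2.CHAIN_APPROX_NONE); out=[]
    for q in cs:
        if cv2.contourArea(q)<25: continue
        p=q.reshape(-1,2).astype(float); r=cv2.minAreaRect(q); L=max(r[1]); vx,vy,x0,y0=cv2.fitLine(q,cv2.DIST_L2,0,.01,.01).ravel()
        d=np.array([vx,vy]); m=np.array(r[0]); out.append((m,d,L,min(r[1])))
    return out
bt=bars(T,(455,165,75,55),205)
for th in(180,195,): 
  bs=bars(S,(365,295,80,50),th)
  for b in bs: print("side",th,b)
for b in bt: print("top",b)
E
```

```text
pred [301.2 301.4]
pred [341.4 299. ]
pred [350.1 333.3]
pred [306.4 336.1]
obs (302.4,302)(342.4,300)(350.4,335)(307,337.6)
knob (array([ 499.03071485, -166.05114956,   71.03513972]), np.float64(2.5670735937903233))
pivot (array([488.14730983, -56.66945176,  56.67311683]), np.float64(3.4525036872993033))
glass (array([ 625.48861351, -312.49897127,  144.70246421]), np.float64(2.435059141764855))
knob on top plane 82 [ 497.01337929 -163.85600889   82.        ] side mid70 [ 500.47026394 -164.5832799    70.        ]
side 180 (array([378.33764648, 331.9894104 ]), array([0.39612165, 0.91819805], dtype=float32), 27.309511184692383, 3.152963161468506)
side 180 (array([409.00006104, 317.00003052]), array([0.45323762, 0.8913897 ], dtype=float32), 30.410520553588867, 3.5777082443237305)
top (array([497.48693848, 204.34896851]), array([ 0.99583083, -0.09121934], dtype=float32), 39.286529541015625, 2.2523698806762695)
top (array([499.02456665, 176.77050781]), array([ 0.9959202 , -0.09023857], dtype=float32), 40.28840255737305, 2.2633931636810303)
```

```bash
python3 - <<'E'
from h import *
T=read_camera("top");S=read_camera("side")
near=tri(ray(T,497.5,204.35),ray(S,378.3,332)); far=tri(ray(T,499.0,176.8),ray(S,409,317))
print("near",near,"far",far,"sep",np.linalg.norm(far[0]-near[0]))
for m,d,L,z in(((497.49,204.35),(.99583,-.0912),39.3,118),((499.02,176.77),(.9959,-.0902),40.3,154)):
    m=np.array(m);d=np.array(d);a=plane(T,*(m-d*L/2),z);b=plane(T,*(m+d*L/2),z);v=a-b
    print("bar",((a+b)/2).round(1),np.linalg.norm(v).round(1),"yaw",np.degrees(np.arctan2(-v[0],v[1])).round(2))
for yaw in(-1,):pass
mid=(near[0]+far[0])/2; print("mid",mid)
print("knob",tri(ray(T,434,246),ray(S,324.3,310.5)),plane(T,434,246,82)); print("pivot",tri(ray(T,390.6,250.8),ray(S,316.1,289.5)))
i=T["img"].astype(int)[160:220,452:532]
print("glass top",tri(ray(T,499.5,192.5),ray(S,391.5,321.1)))
# rim disc outlines: dark pixels around glass, top view
d=cv2.inRange(T["img"][180:205,485:512],(0,0,0),(45,45,45))//255
for r in d: print("".join(".#"[v] for v in r))
E
```

```text
near (array([ 598.78465101, -314.25970689,  120.40314224]), np.float64(0.2136041625424948)) far (array([ 662.13435894, -309.74355786,  152.7029304 ]), np.float64(1.364631199699143)) sep 71.25206952499663
bar [ 599. -315.  118.] 97.4 yaw 5.15
bar [ 661.3 -309.2  154. ] 97.6 yaw 5.07
mid [ 630.45950498 -312.00163238  136.55303632]
knob (array([ 498.98030209, -164.85423444,   71.70370143]), np.float64(0.5043677759594853)) [ 498.03227745 -162.86118804   82.        ]
pivot (array([488.0503538 , -55.50037984,  57.49243538]), np.float64(1.2814488182416233))
glass top (array([ 624.86627695, -312.08319302,  145.79683113]), np.float64(1.5654799187917903))
..........###...........##.
####....................##.
............#...........##.
.........#######........##.
........##########......##.
......#############.....##.
......##########.###....##.
.....########.......#......
.....#######........##.....
....#######..........#.....
.....#####...........##....
.....####............##....
.....####............##....
......###............##....
......###............##....
.......##...........##.....
........##.........##......
.........#........##.......
..........##....####.......
...........#########..#.###
.......####################
#.##################.......
########...................
...........................
...........................
```

Checks: the bar separation is 71 mm (expected 72), the rim height is 149.5 mm, and the knob radius is 110 mm (expected 109). Next: the block beside the far long side, then the first move.

```bash
cat >> h.py <<'E'
NY=1.9  # nest yaw deg
def down(yaw): # tool z down, tool y at angle yaw (deg) from world x
    a=np.radians(yaw); y=np.array([np.cos(a),np.sin(a),0]); z=np.array([0,0,-1.]); return R.from_matrix(np.c_[np.cross(y,z),y,z])
def rel(p,Rt,s=None,cp=None):
    s=s or sense(); R0=R.from_quat(s["tcp_rot"]); p0=s["tool_pos"] if cp is None else cp
    return np.r_[R0.inv().apply(np.array(p)-p0),np.degrees((R0.inv()*Rt).as_rotvec())].round(1)
E
python3 - <<'E'
from h import *
print(rel([498.7,-164.2,120],down(NY)))
T=read_camera("top");S=read_camera("side")
for z in(12,23):
  print(z,[plane(T,u,v,z).round(0)[:2] for u,v in((404.4,225.4),(418,230.8))],[plane(S,u,v,z).round(0)[:2] for u,v in((338.5,310.5),(344,308.5),(347,320.5))])
def blk(c,x0,x1,y0,y1):
    for r in c["img"][y0:y1,x0:x1].max(2): print(" ".join(f"{v:3d}" for v in r))
blk(T,400,422,222,240);print();blk(S,332,352,306,328)
E
```

```text
[ 384.9 -192.9   98.6   -0.    -0.   -67.3]
12 [array([558., -98.]), array([ 544., -134.])] [array([544., -87.]), array([558., -79.]), array([ 560., -129.])]
23 [array([557., -97.]), array([ 543., -133.])] [array([ 542., -101.]), array([556., -94.]), array([ 558., -143.])]
189 185 185 184 184 185 185 183 186 187 188 185 188 182 185 185 187 188 186 188 186 188
186 184 184 186 186 185 188 185 185 185 186 187 183 186 186 188 186 189 186 185 184 187
182 184 185 183 184 186 189 188 186 189 186 189 189 189 188 189 174 167 167 171 177 177
186 193 195 202 201 164 167 167 182 180 182 164 161 165 162 163 130 119 193 207 207 210
215 220 224 230 178  96  94  98 127 127 130  79  83  87  88  91  87  84 227 237 234 234
231 227 233 241  75  50  57  55  54  53  54  59  57  56  54  56  54  42 181 231 229 225
229 229 231 243  83  69  61  59  66  64  59  59  61  63  64  60  60  47 183 231 229 227
231 230 232 242  92  69  60  63  64  61  59  59  59  59  63  60  55  44 158 233 229 227
229 231 232 239  93  55  51  48  50  45  43  45  56  59  45  48  46  58 177 228 229 229
230 235 232 235 179 170 166 168 16
[... 1818 characters left out ...]
  64  50  58  56  57  58  54  49  53  57 120 155 152 158 155
104  73  60  63  62  54  53  59  56  59  51  49  52  41  70 125 157 155 156 154
 77  49  52  51  51  56  54  53  62  61  57  62  72  94 139 147 148 155 154 156
 67  53  55  55  50  48  45  51  60 119 146 145 149 161 177 167 146 151 154 150
 63  47  58  53  54  57  53  51  59 143 184 185 183 182 183 171 157 150 151 156
 64  54  52  49  52  47  53  47  56 140 184 177 180 179 183 184 165 152 154 158
 81  48  53  54  51  55  50  53  59 139 185 177 179 182 186 186 164 144 154 154
 93  48  51  53  53  55  53  45  56 142 181 179 180 179 180 182 161 147 152 155
126  55  53  54  48  51  53  45  61 146 181 180 182 179 180 181 175 159 152 154
```

```bash
python3 -m crank '[[[30,-15,0,0,0,-6,40],[75,-38,0,0,0,-14,40],[120,-60,0,0,0,-22,40],[165,-82,0,0,0,-30,40],[210,-105,0,0,0,-38,40],[255,-128,0,0,0,-46,40],[290,-146,10,0,0,-53,40],[315,-158,20,0,0,-58,40]]]' 10
python3 -c "
from h import *
print(rel([498.7,-164.2,120],down(NY)))"
```

```text
time_s: 1.35
tool_pos: [451.1, -222.9, 198.7]
tcp_rot: [0.749, 0.663, 0.0, 0.0]
wrist_force: [-0.5, -1.0, 0.1]
gripper_width: 40.4
grasp_force: 0.0
[64.1 40.  78.7  0.1  0.  -8.9]
```

```bash
python3 -m crank '[[[15,9,18,0,0,-2,40],[35,22,40,0,0,-5,40],[50,32,60,0,0,-7,40],[60,38,72,0,0,-8.5,40],[64,40,78.5,0,0,-8.9,40],[64,40,78.5,0,0,-8.9,40],[64,40,78.5,0,0,-8.9,40],[64,40,78.5,0,0,-8.9,40]]]'
python3 - <<'E'
from h import *
s=sense();print(rel([498.7,-164.2,60.5],down(NY)),s["wrist_force"])
T=read_camera("top");S=read_camera("side")
a=cv2.resize(T["img"][205:285,370:470],(500,400),interpolation=cv2.INTER_NEAREST);b=cv2.resize(S["img"][270:350,285:345],(300,400),interpolation=cv2.INTER_NEAREST)
cv2.imwrite("pics/c3.png",np.hstack([a,b])[:,:,::-1])
E
```

```text
time_s: 2.15
tool_pos: [497.7, -167.4, 121.0]
tcp_rot: [0.698, 0.716, 0.0, 0.001]
wrist_force: [-0.5, -0.3, -0.6]
gripper_width: 39.9
grasp_force: 0.0
[ 3.2  1.  60.5  0.1  0.  -0.4] [-0.47538394 -0.34167391 -0.62893146]
```

View pics/c3.png

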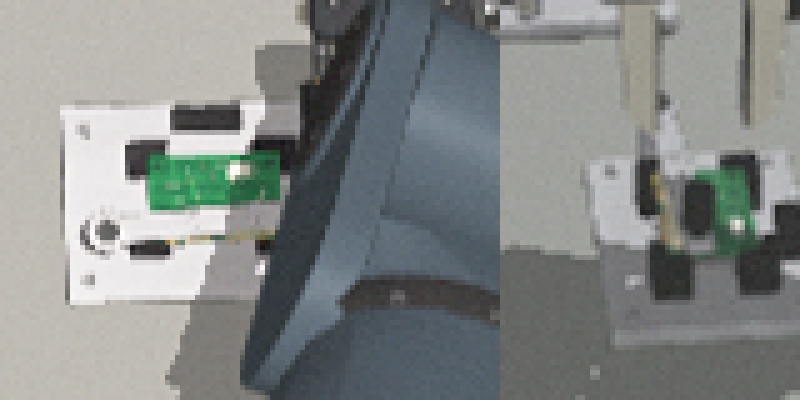

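The side crop shows the open fingers (crop x of about 640 and 762) straddling the knob (697,207). Now I descend and grip it lightly.

```bash
python3 -m crank '[[[3,1,10,0,0,-0.4,40],[3.2,1,25,0,0,-0.4,40],[3.2,1,40,0,0,-0.4,40],[3.2,1,52,0,0,-0.4,40],[3.2,1,58,0,0,-0.4,40],[3.2,1,60.5,0,0,-0.4,40],[3.2,1,60.5,0,0,-0.4,30],[3.2,1,60.5,0,0,-0.4,20]]]' 5
python3 -m crank '[[[0,0,0,0,0,0,14],[0,0,0,0,0,0,10],[0,0,0,0,0,0,8],[0,0,0,0,0,0,8],[0,0,0,0,0,0,8],[0,0,0,0,0,0,8],[0,0,0,0,0,0,8],[0,0,0,0,0,0,8]]]' 5
python3 - <<'E'
from h import *
s=sense();R0=R.from_quat(s["tcp_rot"]);print(R0.as_matrix().round(3))
P=np.array([488,-55.5]);k=s["tool_pos"][:2]; psi0=np.arctan2(k[0]-P[0],-(k[1]-P[1]));print(np.hypot(*(k-P)),psi0)
r=np.hypot(*(k-P)); 
for psi in np.linspace(psi0,1.58,17)[1:]:
    print(R0.inv().apply(np.r_[P+r*np.array([np.sin(psi),-np.cos(psi)])-k,0]).round(1)[:2],end=" ")
E
```

```text
time_s: 3.05
tool_pos: [498.8, -163.6, 60.1]
tcp_rot: [0.695, 0.719, 0.0, 0.0]
wrist_force: [-0.8, -0.4, 0.9]
gripper_width: 28.3
grasp_force: 0.0
time_s: 3.85
tool_pos: [498.7, -163.6, 59.9]
tcp_rot: [0.695, 0.719, 0.0, 0.0]
wrist_force: [0.7, -0.1, 5.7]
gripper_width: 15.7
grasp_force: 5.0
[[-0.034  0.999  0.   ]
 [ 0.999  0.034 -0.   ]
 [-0.     0.    -1.   ]]
108.64551190057401 0.09891161433012728
[ 1.1 10. ] [ 3.2 19.8] [ 6.1 29.5] [ 9.9 38.8] [14.6 47.7] [20.  56.1] [26.3 64. ] [33.2 71.3] [40.7 77.9] [48.9 83.8] [57.5 88.9] [66.6 93.2] [76.1 96.6] [85.8 99.2] [ 95.7 100.8] [105.8 101.5]
```

The knob is held (15.7 mm, 16 expected). Swinging it along the arc:

```bash
python3 -m crank '[[[1.1,10,0,0,0,0,8],[3.2,19.8,0,0,0,0,8],[6.1,29.5,0,0,0,0,8],[9.9,38.8,0,0,0,0,8],[14.6,47.7,0,0,0,0,8],[20,56.1,0,0,0,0,8],[26.3,64,0,0,0,0,8],[33.2,71.3,0,0,0,0,8]]]'
python3 -m crank '[[[7.5,6.6,0,0,0,0,8],[15.7,12.5,0,0,0,0,8],[24.3,17.6,0,0,0,0,8],[33.4,21.9,0,0,0,0,8],[42.9,25.3,0,0,0,0,8],[52.6,27.9,0,0,0,0,8],[62.5,29.5,0,0,0,0,8],[72.6,30.2,0,0,0,0,8]]]'
python3 -m crank '[[[0,0,0,0,0,0,8],[0,0,0,0,0,0,8],[0,0,0,0,0,0,20],[0,0,0,0,0,0,40],[0,0,0,0,0,0,40],[0,0,-10,0,0,0,40],[0,0,-30,0,0,0,40],[0,0,-60,0,0,0,40]]]'
python3 - <<'E'
from h import *
print(rel([507,-115.3,120],down(NY)))
S=read_camera("side")
cv2.imwrite("pics/c4.png",cv2.resize(S["img"][250:350,280:400],(720,600),interpolation=cv2.INTER_NEAREST)[:,:,::-1])
E
```

```text
time_s: 4.65
tool_pos: [569.2, -127.2, 59.5]
tcp_rot: [0.695, 0.719, -0.0, -0.0]
wrist_force: [-0.2, 0.2, -0.5]
gripper_width: 15.5
grasp_force: 5.0
time_s: 5.45
tool_pos: [596.4, -53.5, 59.6]
tcp_rot: [0.695, 0.719, -0.0, -0.0]
wrist_force: [-2.0, -0.4, 1.5]
gripper_width: 16.0
grasp_force: 5.0
time_s: 6.25
tool_pos: [595.7, -54.3, 119.8]
tcp_rot: [0.695, 0.719, -0.001, -0.001]
wrist_force: [0.1, -0.1, -0.3]
gripper_width: 39.8
grasp_force: 0.0
[-58.  -90.7   0.   -0.1  -0.    0. ]
```

View pics/c4.png

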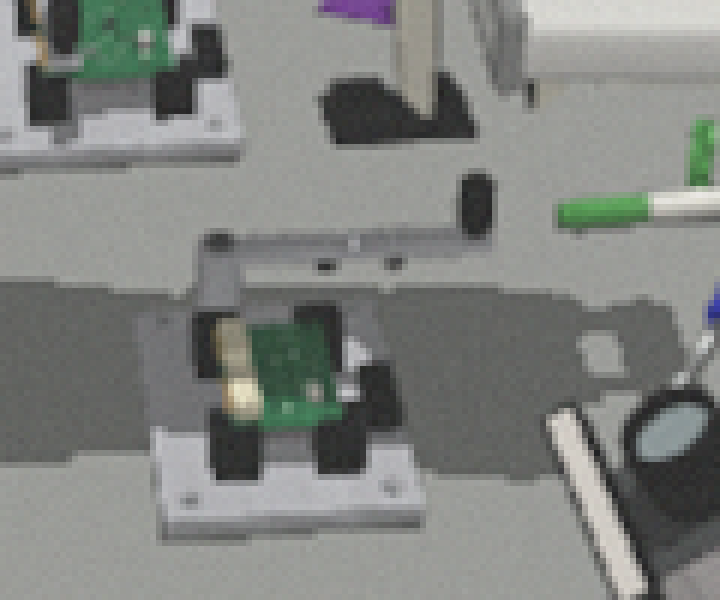

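The strap now points along +x with the knob at crop (476,205). The board is clear, with both connectors visible at crop (235,370). I check the board position again from this view while it is exposed.

```bash
python3 - <<'E'
from h import *
S=read_camera("side")
# predicted underside/top-edge corners of the small board in side view, in crop coordinates
Rm=R.from_euler('z',NY,degrees=True).as_matrix()
for z in(30,31.6):
  for dx,dy in((-23,-35),(23,-35),(23,35),(-23,35)):
    print(z,dx,dy,((pix(S,Rm@[dx,dy,0]+[507,-115.3,z])-[280,250]+.5)*6).round(0))
i=S["img"].astype(int); g=((i[:,:,1]>i[:,:,0]+25)&(i[:,:,1]>i[:,:,2]+10)).astype(np.uint8)
k=np.zeros_like(g);k[295:325,310:345]=g[295:325,310:345]
cs,_=cv2.findContours(k,0,cv2.CHAIN_APPROX_NONE);q=max(cs,key=cv2.contourArea)
print(((cv2.boxPoints(cv2.minAreaRect(q))-[280,250]+.5)*6).round(),[ (n,f(q.reshape(-1,2)[:,a])) for n,a,f in(("u0",0,min),("u1",0,max),("v0",1,min),("v1",1,max))])
E
```

```text
30 -23 -35 [229. 431.]
30 23 -35 [342. 424.]
30 23 35 [319. 323.]
30 -23 35 [210. 329.]
31.6 -23 -35 [229. 428.]
31.6 23 -35 [343. 421.]
31.6 23 35 [319. 320.]
31.6 -23 35 [210. 326.]
[[252. 362.]
 [330. 351.]
 [340. 419.]
 [262. 431.]] [('u0', np.int32(323)), ('u1', np.int32(336)), ('v0', np.int32(309)), ('v1', np.int32(321))]
```

```bash
python3 -m crank '[[[-10,-15,-5,0,0,0,60],[-22,-35,-5,0,0,0,60],[-35,-55,-5,0,0,0,60],[-48,-75,-5,0,0,0,60],[-55,-86,0,0,0,0,60],[-58,-90.7,0,0,0,0,60],[-58,-90.7,0,0,0,0,60],[-58,-90.7,0,0,0,0,60]]]' 20
```

```text
time_s: 7.15
tool_pos: [508.4, -115.1, 119.7]
tcp_rot: [0.695, 0.719, 0.0, 0.0]
wrist_force: [0.3, -0.3, -0.2]
gripper_width: 60.2
grasp_force: 0.0
```

```bash
python3 -m crank '[[[0,-1,20,0,0,0,60],[0,-1,40,0,0,0,60],[0,-1,58,0,0,0,60],[0,-1,70,0,0,0,60],[0,-1,78,0,0,0,60],[0,-1,84,0,0,0,60],[0,-1,89,0,0,0,60],[0,-1,92.5,0,0,0,60]]]'
python3 -m crank '[[[0,0,0,0,0,0,56],[0,0,0,0,0,0,52],[0,0,0,0,0,0,49],[0,0,0,0,0,0,46],[0,0,0,0,0,0,43],[0,0,0,0,0,0,40],[0,0,0,0,0,0,38],[0,0,0,0,0,0,38]]]' 15
```

```text
time_s: 7.95
tool_pos: [506.9, -115.4, 27.1]
tcp_rot: [0.695, 0.719, 0.0, 0.0]
wrist_force: [-0.1, 0.4, 0.5]
gripper_width: 60.0
grasp_force: 0.0
time_s: 8.75
tool_pos: [506.8, -115.4, 27.3]
tcp_rot: [0.695, 0.719, 0.0, 0.0]
wrist_force: [-0.6, 0.3, 4.3]
gripper_width: 44.8
grasp_force: 15.0
```

The fingers stopped at 44.8 mm with the board gripped. Lift straight up, then work out the target pose.

```bash
python3 -m crank '[[[0,0,-3,0,0,0,38],[0,0,-8,0,0,0,38],[0,0,-16,0,0,0,38],[0,0,-28,0,0,0,38],[0,0,-45,0,0,0,38],[0,0,-70,0,0,0,38],[0,0,-100,0,0,0,38],[0,0,-130,0,0,0,38]]]' 25
cat >> h.py <<'E'
LY=5.1
def goal(lens=(623,-312.6,149.4),off=(0,-.5,-2.8),h=100,back=0):
    Rl=R.from_euler('zy',[LY,-30],degrees=True).as_matrix()  # columns lens x,y,z
    y=Rl[:,0];z=-Rl[:,2];M=np.c_[np.cross(y,z),y,z]
    U=np.array(lens)+Rl[:,2]*(h+back); return U-M@np.array(off),R.from_matrix(M),Rl
E
python3 - <<'E'
from h import *
s=sense();print(s["tool_pos"],s["gripper_width"],s["joints"].round(2))
for b in(0,80):
    p,Rt,Rl=goal(back=b);print(p.round(1),Rl.round(3).tolist(),rel(p,Rt,s))
E
```

```text
time_s: 9.55
tool_pos: [506.5, -115.3, 159.2]
tcp_rot: [0.695, 0.719, 0.0, 0.0]
wrist_force: [0.2, 0.3, -0.3]
gripper_width: 44.6
grasp_force: 25.0
[ 506.53104727 -115.32693083  159.18623585] 44.64941898392446 [-0.31  0.37  1.79  0.    0.98 -0.35]
[ 574.8 -312.6  233.8] [[0.863, -0.077, -0.5], [0.089, 0.996, 0.0], [0.498, -0.044, 0.866]] [-199.4   61.7  -74.6  -29.9   -1.8   -3.1]
[ 534.8 -312.6  303.1] [[0.863, -0.077, -0.5], [0.089, 0.996, 0.0], [0.498, -0.044, 0.866]] [-198.1   21.7 -143.9  -29.9   -1.8   -3.1]
```

Euler order should be intrinsic, so I fix that.

```bash
sed -i "s/'zy'/'ZY'/" h.py; python3 - <<'E'
from h import *
s=sense()
for b in(0,60):
    p,Rt,Rl=goal(back=b);print(p.round(1),Rl.round(3).tolist(),rel(p,Rt,s))
E
```

```text
[ 575.  -316.9  233.8] [[0.863, -0.089, -0.498], [0.077, 0.996, -0.044], [0.5, 0.0, 0.866]] [-203.8   61.7  -74.6  -30.     0.8   -3.1]
[ 545.1 -319.5  285.8] [[0.863, -0.089, -0.498], [0.077, 0.996, -0.044], [0.5, 0.0, 0.866]] [-205.4   31.8 -126.6  -30.     0.8   -3.1]
```

```bash
python3 -m crank '[[[-8,1,-10,-2,0,0,38],[-24,3,-25,-5,0,-0.4,38],[-45,6,-42,-8.5,0.1,-0.8,38],[-70,10,-60,-12,0.2,-1.2,38],[-98,15,-78,-16,0.3,-1.6,38],[-126,20,-96,-20,0.4,-2,38],[-154,24,-112,-24,0.6,-2.5,38],[-178,28,-120,-27,0.7,-2.8,38]]]'
python3 -m crank '[[[-15,3,-3,-1.5,0,-0.1,38],[-22,4,-5,-2.5,0,-0.2,38],[-26,4,-6,-3,0,-0.3,38],[-27,4,-6.6,-3,0,-0.3,38],[-27,4,-6.6,-3,0,-0.3,38],[-27,4,-6.6,-3,0,-0.3,38],[-27,4,-6.6,-3,0,-0.3,38],[-27,4,-6.6,-3,0,-0.3,38]]]'
python3 -c "
from h import *
p,Rt,_=goal();print(rel(p,Rt),sense()['wrist_force'])"
```

```text
time_s: 10.35
tool_pos: [540.3, -294.6, 278.5]
tcp_rot: [0.658, 0.715, 0.173, 0.161]
wrist_force: [0.3, -0.2, -1.4]
gripper_width: 44.9
grasp_force: 25.0
time_s: 11.15
tool_pos: [543.6, -318.9, 284.8]
tcp_rot: [0.652, 0.713, 0.19, 0.175]
wrist_force: [0.2, 0.4, -0.6]
gripper_width: 44.5
grasp_force: 25.0
[-0.7  1.8 59.9  0.   0.1  0. ] [ 0.19790453  0.3889308  -0.55870989]
```

```bash
python3 -m crank '[[[-0.3,1,8,0,0,0,38],[-0.6,1.5,20,0,0,0,38],[-0.7,1.8,32,0,0.1,0,38],[-0.7,1.8,43,0,0.1,0,38],[-0.7,1.8,51,0,0.1,0,38],[-0.7,1.8,56,0,0.1,0,38],[-0.7,1.8,59,0,0.1,0,38],[-0.7,1.8,59.9,0,0.1,0,38]]]'
python3 -m crank '[[[0,0,0,0,0,0,38],[0,0,0,0,0,0,38],[0,0,0,0,0,0,38],[0,0,0,0,0,0,38],[0,0,0,0,0,0,38],[0,0,0,0,0,0,38],[0,0,0,0,0,0,38],[0,0,0,0,0,0,38]]]'
python3 - <<'E'
from h import *
p,Rt,Rl=goal();print(rel(p,Rt))
S=read_camera("side");U=np.array((623,-312.6,149.4))+100*Rl[:,2]
for dx,dy in((-22,-35),(23,-35),(23,35),(-22,35)): print("corner",((pix(S,U+Rl@[dx,dy,0])-[320,230]+.5)*5).round())
print("rim",((pix(S,[623,-312.6,149.4])-[320,230]+.5)*5).round())
cv2.imwrite("pics/c5.png",cv2.resize(S["img"][230:350,320:460],(700,600),interpolation=cv2.INTER_NEAREST)[:,:,::-1])
T=read_camera("top");cv2.imwrite("pics/c6.png",cv2.resize(T["img"][140:290,370:530],(640,600),interpolation=cv2.INTER_NEAREST)[:,:,::-1])
E
```

```text
time_s: 11.95
tool_pos: [575.0, -317.2, 233.7]
tcp_rot: [0.652, 0.713, 0.191, 0.175]
wrist_force: [-0.3, -0.2, -0.9]
gripper_width: 44.8
grasp_force: 25.0
time_s: 12.75
tool_pos: [574.9, -317.3, 233.8]
tcp_rot: [0.652, 0.713, 0.191, 0.175]
wrist_force: [-0.1, 0.7, 0.3]
gripper_width: 44.5
grasp_force: 25.0
[0.4 0.1 0.1 0.  0.  0. ]
corner [223. 368.]
corner [323. 311.]
corner [277. 215.]
corner [182. 269.]
rim [355. 452.]
```

View pics/c5.png

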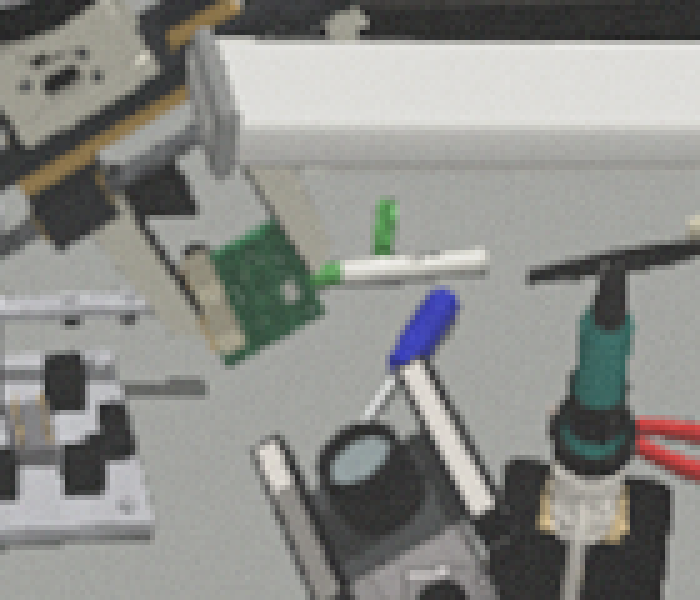

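View pics/c6.png

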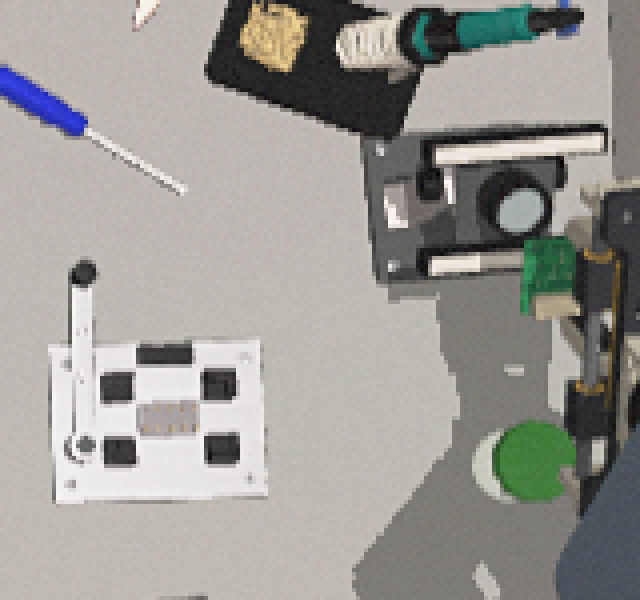

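The board hangs over the lens, with side near corners at (228,366) and (323,310) against predicted (223,368) and (323,311). The empty nest shows from above with its strap aside. One numeric check of the y position in the top view.

```bash
python3 - <<'E'
from h import *
p,Rt,Rl=goal();L=np.array((623,-312.6,149.4))
T=read_camera("top");S=read_camera("side")
U=L+100*Rl[:,2]
for h in(0,1.6,8): print(h,[((pix(T,U+Rl@[dx,35,h])-[370,140]+.5)*4).round(1).tolist() for dx in(-22,23)])
for n,c,b in(("top",T,(485,180,27,25)),("side",S,(380,308,24,26))):
    x,y,w,h=b;i=c["img"].astype(int)[y:y+h,x:x+w]; m=((i[:,:,2]>i[:,:,0]+5)&(i.min(2)>110)).astype(np.uint8)
    cs,_=cv2.findContours(m,0,cv2.CHAIN_APPROX_NONE);q=max(cs,key=cv2.contourArea);e=cv2.minAreaRect(q)
    print(n,"glass obs",np.array(e[0])+[x,y],e[1],"pred",[pix(c,L-g*Rl[:,2]).round(1).tolist() for g in(0,4)])
    i=c["img"].astype(int); g=((i[:,:,1]>i[:,:,0]+25)&(i[:,:,1]>i[:,:,2]+10)).astype(np.uint8)
    x,y,w,h=(498,195,20,30) if n=="top" else (360,272,24,32)
    k=g[y:y+h,x:x+w];cs,_=cv2.findContours(k,0,cv2.CHAIN_APPROX_NONE);q=max(cs,key=cv2.contourArea)
    bb=cv2.boxPoints(cv2.minAreaRect(q))+[x,y]
    print("green",((bb-([370,140] if n=="top" else [320,230])+.5)*(4 if n=="top" else 5)).round(1).tolist())
E
```

```text
0 [[517.5, 315.7], [522.0, 242.1]]
1.6 [[518.5, 316.8], [522.9, 243.2]]
8 [[522.2, 321.2], [526.7, 247.3]]
top glass obs [500. 192.] (10.0, 10.0) pred [[500.2, 192.7], [499.7, 192.1]]
green [[522.0, 238.0], [574.0, 238.0], [574.0, 314.0], [522.0, 314.0]]
side glass obs [391.25000191 321.25      ] (6.363960266113281, 11.31370735168457) pred [[390.4, 320.0], [391.2, 321.2]]
green [[187.5, 253.8], [272.5, 222.5], [312.7, 331.6], [227.7, 363.0]]
```

The glass reprojects within 0.1 px in side and about 0.3 px in top. The board edges agree to about a pixel in most places, with the far edge about 1.5 px off in the top view. The arm is still, so I hand in.

```bash
python3 -c "
from rig import *
s=sense();print(abs(s['joint_velocities']).max(),s['grasp_force']);print(job_done())"
```

```text
0.0014591183121793999 24.99730736017227
the job is handed in; nothing more can be done
None
```

I handed the job in with the small board gripped and still, its underside facing the lens at 100 mm by the measured pose, centred to about 1–2 mm (one board edge read about 3 mm off in the top view); its hold-down is swung aside, and the arm was not sent near the other board or the camera.

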